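Clip the clear cover onto the vial shaker

ROBOT

A 6-joint arm with a two-finger parallel gripper is mounted at the origin on a cart in front of the work surface, level with it; the furniture and walls round the work are solid. World frame = base frame: x ahead of the robot, y to its left, z up, the work surface at z = 0. Lengths are in m, angles in degrees, forces in N, time in s.
With the tool pointing down it reaches from about 0.225 to 0.725 m from the base axis. Payload 3.1 kg.
Tool frame: the origin (TCP) lies at the centre of the arm's flange, where the gripper is bolted on; the fingertips stand 173 mm ahead of it and the grasp point (between the pads) lies arm.grasp_offset ahead of it (arm.grasp_offset is the distance from the TCP to the grasp point, in m); z points along the fingers, y is the line along which they close (so a half turn about z gives the same grasp; the last joint's range is limited). The gripper opens to 85 mm and grips with 20 to 120 N. Pads are 22 mm wide; open, the fingers measure 114 mm over their backs; the gripper's body (76 mm by 85 mm) begins 54 mm behind the grasp point. The pads swing forward as they close: fully open they stand 13 mm farther back than shut.
Start: joints at [65.099, 2.75, 5.684, 92.934, 0, 82.678], TCP at [0.159, 0.5, 0.405] pointing down, gripper open.
Joint ranges: [-166.93, 166.93], [-56.73, 111.36], [-69.38, 81.34], [-121.58, 131.49], [-85.45, 84.26], [-180, 180]. Speed limits (degrees/s): [159.86, 159.86, 180, 180, 180, 180].

INTERFACE

Orientations are given as a 3x3 rotation matrix whose columns are the frame's x, y, z axes.
In Python, from workcell import arm gives the robot as it stands.
- The arm moves only by the tool apply_moves, never from a script. Its argument "deltas" is a list that holds one entry, the list of rows, each a list of 4 numbers: the shift along the tool's x, y, z in m, then the turn about the tool's z in degrees. A call has exactly 5 rows; each row shifts and turns the commanded pose from where the row before left it, along the tool's axes as they then stand; what a row does not reach is not made up. A row lasts 1/8 s, in which the tool goes at most 62.5 mm and 10.7 degrees, less where a joint would pass 70% of its speed; a pose out of reach is approached as far as the arm can. A call is refused whole if a number of a shift passes 0.0625 or a number of a turn 10.7, either way. A call with a gripper value outside its range is refused whole. "jaw" is the opening, from 0 (shut) to 1 (fully open), set as the call begins (left out, the last holds). The fingers move at their own pace and stop on an object; "force" is the grip in N (left out, the last holds). Time passes only in rows, so rows that do not move let the fingers close, or fill a call up. It gives the time, the measured TCP pose, the force, the opening and the grip force at its end, in the units of the state.
- arm.state(): the state, without advancing time (a new reading comes with each control period).
- arm.read_camera(name): name is "side" or "top"; returns the picture (480x640x3 uint8, red, green, blue); there is no depth.
- arm.get_calibration(name): a dict with "camera_matrix" (3x3 intrinsics, pixels), "rvec" (rotation vector, rad) and "tvec" (3), from world to camera coordinates, as OpenCV has them. Camera axes: x right, y down, z forward; pixel columns grow to the right and rows downward; lengths in m; the calibration is good to about 2 mm. A picture is of the moment at which its call begins. get_calibration takes no time and is no camera call.
- arm.close_job(): hands the job in; it is judged then, once.
The state is a dict: "clock": time; "q": joint angles; "dq": joint speeds; "joint_efforts": joint torques, N m; "position": TCP position; "ee_rot": TCP orientation; "contact_force": force on the tool from outside, world axes, zero at the start; "torque": the same for the moment, N m; "opening": finger opening in m; "grasp_force": force on a finger pad.
Only numpy, scipy, OpenCV 4.12 (cv2) and the standard library are available. Lean on these libraries where they do the work, as an engineer would, in place of code of your own. Each camera call takes 0.05 s, during which the arm holds its last target. There are 200 camera calls.

TASK

Put the clear cover over the vial rack on the shaker, with its orange tongue in the black interlock switch at the front, and snap it fully home: press down on its two blue thumb pads, one end at a time, until the clip at each end has clicked under the lip of the tray frame and the skirt sits flush on the deck all round. Press firmly but not roughly: the plastic cracks under a push of more than about 40 N. Leave the other things on the bench where they are.

Things in the scene. Friction and masses are not known exactly. Their poses are not given: they have to be found in the camera images.
- shaker: White vial shaker, fixed, 240 (y) x 220 (x) mm; origin under the middle of its housing on the bench, x towards its back, y to its left seen from the front. Front (-x): sloping panel with display, keys and dial. On top a grey deck floats on soft springs (0.28 N/mm) over a bellows; its height is not measured: 70 to 97 mm above the bench at rest; under load it sinks up to 35 mm, to a hard stop.
- tray_axis (a point): On the vertical middle line of the tray, 56 mm above the bench; axes as the shaker's. Round this line an aluminium frame 88 (x) x 190 (y) mm stands 24 mm high on the deck, its top 5 mm chamfered 2.5 mm as lead-in; its short ends have a lip 8 mm thick under which the clips catch. A blue rack of capped vials stands in it, tops 46 mm above the deck.
- switch_axis (a point): 60 mm in front (-x) of tray_axis: the vertical middle line of the black interlock switch on the deck, on which the cover's tongue must come down between two ears 36 mm apart.
- interlock (a joint): Yellow spring plunger of the interlock switch, reading in m: 0 when up, about 0.004 when the cover is home and its tongue holds the plunger down; starts to move 4 mm before that. It pushes up with 0.7 N.
- cover: Loose clear cover, an upside-down box 98 (x) x 200 (y) x 59 mm high, 3 mm walls, about 0.3 kg, with blue handle, thumb pads and clips. Origin under its middle, at the skirt's lower edge. Home, it stands on the deck with its origin on the tray's middle line, axes as the shaker's (2 mm play). At the middle of each short end hangs a rigid blue clip arm on a sprung pivot, hook inward.
- cover_handle (a point): Grip point of the handle, 82 mm above the cover's lower edge, over its middle: a blue bar along the cover's y, 96 mm long, 18 mm wide (x), 16 mm high (74 to 90 mm), with 15 mm of room beneath; pinch it across x from above.
- cover_tongue (a point): Underside of the orange tongue that sticks out 18 mm from the cover's -x long side: 60 mm from the middle, 12 mm above the lower edge, 24 mm wide. It shows which way round the cover goes.
- pad_left (a point): Top middle of the blue ribbed thumb pad (34 x 22 mm) at the cover's +y end, 83 mm from the middle, 61 mm above its lower edge, next to that end's clip. Laid on unpressed, the hooks rest on the frame's chamfers, the ends 8 to 14 mm high. Pressed, the deck sinks to its stop, then the clip yields at 8 to 20 N and snaps, then the skirt stops hard.
- pad_right (a point): The same pad at the cover's -y end. Until both ends are pressed, a clipped end may stand 1 mm high. Pressing in the middle takes over twice the force of one end.
- beaker: Bystander: empty beaker, 54 mm wide, 70 mm high, behind the shaker.
- timer: Bystander: white bench timer, 43 x 62 x 58 mm, behind the shaker.
- label_tape: Bystander: roll of label tape lying flat, 77 mm wide, at the back right.
- bottle_100: Bystander: small clear reagent bottle with blue cap, 56 mm wide, 133 mm high, at the back.

How it is judged (in metres and radians):
At the end, for the whole second after the job is handed in: The cover is level and down on the deck at both ends (clips caught): the interlock plunger is held down by at least 2 mm, tilt under 0.015 rad; the cover is within 6 mm of the tray's middle and square with it, its tongue within 8 mm of the switch; it is at rest (value of joint interlock above 0.002 m and angle between cover's own z axis and vertical below 0.015 rad and horizontal distance between cover and tray_axis below 0.006 m and horizontal distance between cover_tongue and switch_axis below 0.008 m and angle between the y axis of cover and the y axis of shaker, either way round below 0.06 rad and linear speed of cover below 0.01 m/s); the robot touches nothing.
It fails at once if the cover is pressed or dropped on the shaker so hard that their contact forces add up to more than 80 N (a push of 40 N stays below this) (contact force between cover and shaker above 80 N).
It fails at once if a bystander is moved by more than 3 cm (distance of any of beaker, timer, label_tape, bottle_100 from where it was at the start of the episode above 0.03 m).
It also fails if it takes over 54 s, if anything falls off the work surface, if the arm or the gripper's body presses on something with over 40 N, if the wrist force passes 120 N, or if a joint passes its speed limit or range.

## Working session

There is one attempt and no reset: what is moved stays moved. The work goes in short steps, Python scripts to look and compute and a tool call to move; the robot and the scene stay as the last step left them, time stands still between calls to the robot, and variables do not carry over. Pictures are saved under pics/ and viewed, at most 10 in all, crops included, and the job is handed in when it is done.

Besides the shell and the picture viewer there is one more tool, called after "Call:" as name([rows], argument=value, ...), one row to a line, values as JSON. apply_moves: Moves the arm, as the interface text tells. Its arguments: {"type":"object","properties":{"deltas":{"type":"array","items":{"type":"array","items":{"type":"array","items":{"type":"number"}}}},"jaw":{"type":"number"},"force":{"type":"number"}},"required":["deltas"]}

```bash
mkdir -p pics; ls
python3 - <<'E'
from workcell import arm
import cv2,numpy as np
s=arm.state(); print(s, arm.grasp_offset)
for n in("side","top"):
    im=arm.read_camera(n); cv2.imwrite(f"pics/{n}0.png",im[:,:,::-1]); c=arm.get_calibration(n)
    R=cv2.Rodrigues(np.array(c["rvec"]))[0]; print(n,c, "cam pos",-R.T@np.array(c["tvec"]).ravel(), "fwd",R[2])
E
```

```text
pics
{'clock': 0.0, 'q': array([ 6.50997528e+01,  2.79225331e+00,  5.59086434e+00,  9.29336692e+01,
       -9.27743849e-05,  8.26774739e+01]), 'dq': array([-0.01582346, -0.03670785,  0.05454089, -0.03579945, -0.03761768,
        0.08748644]), 'joint_efforts': array([ 7.02322654e-05, -3.38780594e+01,  3.20016897e+01,  2.00713350e-02,
       -2.01800526e-04, -6.84736150e-06]), 'position': array([0.15847345, 0.50028978, 0.40351594]), 'ee_rot': array([[-9.53308022e-01,  3.01998069e-01, -9.91009527e-04],
       [ 3.01999547e-01,  9.53305669e-01, -2.13876891e-03],
       [ 2.98830920e-04, -2.33818998e-03, -9.99997222e-01]]), 'contact_force': array([0.24051099, 0.23424876, 0.06736704]), 'torque': array([ 0.00092012, -0.04166798,  0.00108952]), 'grasp_force': 0.0, 'opening': 0.08533939306471665} 0.1547
side {'camera_matrix': array([[537.45183918,   0.        , 320.96399449],
       [  0.        , 537.45183918, 248.72795155],
       [  0.        ,   0.        ,   1.        ]]), 'rvec': array([ 2.04407185, -0.89771448,  0.4917162 ]), 'tvec': array([-0.43806556,  0.30587216,  0.81950909])} cam pos [-0.08311916 -0.64192745  0.73353576] fwd [ 0.6149236   0.53518    -0.57918161]
top {'camera_matrix': array([[524.38081606,   0.        , 311.97177517],
       [  0.        , 524.38081606, 237.58167595],
       [  0.        ,   0.        ,   1.        ]]), 'rvec': array([ 2.1468955 , -2.10922041,  0.23404212]), 'tvec': array([-0.0778981 ,  0.63047333,  1.03248429])} cam pos [ 0.4175865  -0.0439635   1.13722349] fwd [ 0.19548934 -0.02077634 -0.98048573]
```

View pics/side0.png

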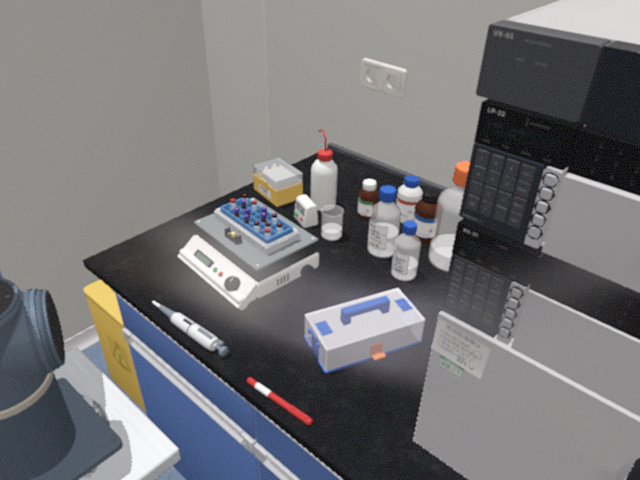

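View pics/top0.png

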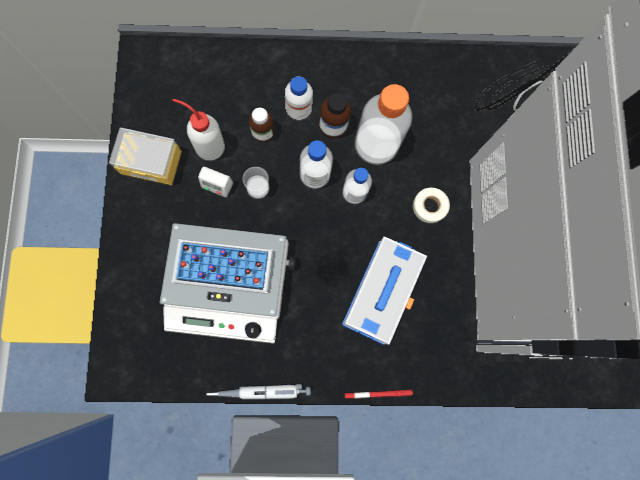

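Run:
```python
import cv2,numpy as np
s=cv2.imread("pics/side0.png");t=cv2.imread("pics/top0.png")
c=lambda im,x,y:cv2.resize(im[y:y+120,x:x+160],(400,300),interpolation=cv2.INTER_CUBIC)
cv2.imwrite("pics/m1.png",np.vstack([np.hstack([c(s,170,185),c(s,290,270)]),np.hstack([c(t,150,222),c(t,310,230)])]))
```

```text
(no output)
```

View pics/m1.png

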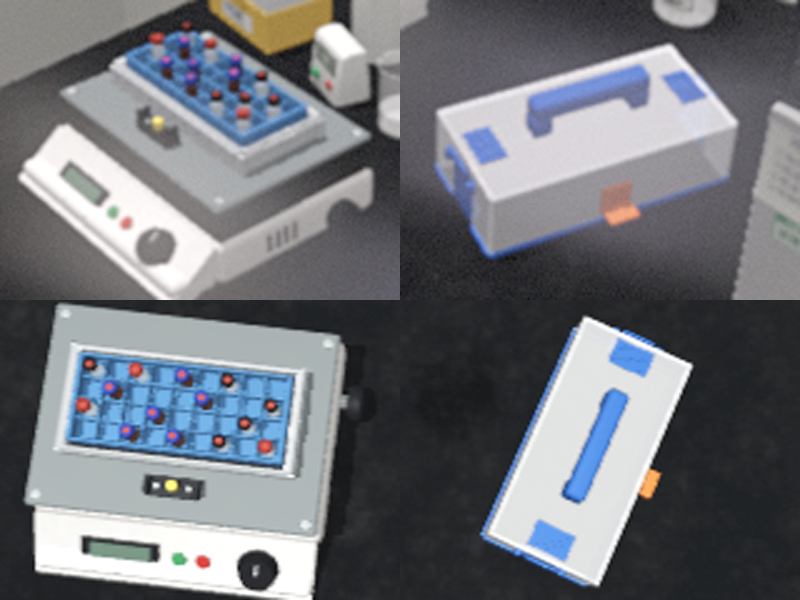

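```bash
cat > h.py <<'E'
from workcell import arm
import cv2,numpy as np
from scipy.optimize import least_squares
C={n:arm.get_calibration(n) for n in("side","top")}
def proj(n,P):
    c=C[n]; return cv2.projectPoints(np.array(P,float).reshape(-1,1,3),np.array(c["rvec"]),np.array(c["tvec"]),c["camera_matrix"],None)[0][:,0]
def world(p,P):
    x,y,z,a=p; P=np.array(P,float); c,s=np.cos(a),np.sin(a)
    return P@np.array([[c,s,0],[-s,c,0],[0,0,1]])+[x,y,z]
def fit(obs,p0,free=(1,1,1,1)):
    m=np.array(free,bool); p0=np.array(p0,float)
    def full(q): p=p0.copy(); p[m]=q; return p
    def r(q): return np.concatenate([(proj(n,world(full(q),[P]))[0]-uv) for n,P,uv in obs])
    s=least_squares(r,p0[m],loss="soft_l1"); return full(s.x),r(s.x).reshape(-1,2)
def tri(us,ut):
    f=lambda X:np.concatenate([proj("side",X)[0]-us,proj("top",X)[0]-ut])
    s=least_squares(f,[.4,0,.1]); return s.x,s.cost
mm=lambda ox,oy,mx,my:(lambda x,y:np.array([(x-mx)/2.5+ox,(y-my)/2.5+oy]))
E
cat > m1.py <<'E'
from h import *
S=mm(170,185,0,0);SC=mm(290,270,400,0);T=mm(150,222,0,300);TC=mm(310,230,400,300)
a,b=.049,.100; z=.059
cov=[("top",[a,b,z],TC(490,532)),("top",[-a,b,z],TC(598,585)),("top",[a,-b,z],TC(587,318)),("top",[-a,-b,z],TC(692,365)),
("side",[-a,b,z],SC(492,200)),("side",[a,b,z],SC(437,113)),("side",[-a,-b,z],SC(738,123)),("side",[a,-b,z],SC(672,46)),
("top",[0,.083,.061],TC(551,540)),("top",[0,-.083,.061],TC(633,356)),("side",[0,.083,.061],SC(486,146)),("side",[0,-.083,.061],SC(685,87))]
p,r=fit(cov,[.42,-.2,0,1.3]);print("cover",p,np.degrees(p[3]));print(r.round(1).tolist())
print("padL",tri(SC(486,146),TC(551,540)),"padR",tri(SC(685,87),TC(633,356)))
for nm,s,t in(("scrFR",(218,201),(305,524)),("scrBR",(355,132),(330,340)),("scrFL",(75,92),(35,495)),("decFR",(220,212),(322,537)),("decBR",(372,135),(343,338)),("plunger",(157,122),(171,486))):
    print(nm,tri(S(*s),T(*t)))
a,b,z=.044,.095,.019
fr=[("top",[a,b,z],T(75,345)),("top",[a,-b,z],T(310,368)),("top",[-a,-b,z],T(297,475)),("top",[-a,b,z],T(55,444)),
("side",[-a,-b,z],S(245,158)),("side",[a,-b,z],S(326,127)),("side",[-a,b,z],S(110,68)),
("top",[-.06,0,.016],T(171,486)),("side",[-.06,0,.016],S(157,121))]
p,r=fit(fr,[.4,.2,.08,0]);print("tray",p,np.degrees(p[3]));print(r.round(1).tolist())
E
python3 m1.py
```

```text
cover [ 5.27448071e-01 -2.23055604e-01  1.53203787e-04  1.14800215e+00] 65.7756780979679
[[-0.7, 0.4], [0.2, 0.1], [-0.3, -1.1], [0.4, -0.2], [-0.1, 0.4], [0.1, -0.7], [0.6, 0.5], [-0.2, -0.2], [0.4, -0.1], [-0.4, 0.6], [-0.3, 0.0], [0.1, 0.1]]
padL (array([ 0.45200444, -0.18874749,  0.06073682]), np.float64(0.09983879968120464)) padR (array([ 0.60374847, -0.25725156,  0.06121279]), np.float64(0.17301127885090078))
scrFR (array([0.47570433, 0.01102528, 0.08465425]), np.float64(0.010810183043682387))
scrBR (array([ 0.62359193, -0.00362012,  0.08556216]), np.float64(1.1211315669430808))
scrFL (array([0.49671449, 0.22512896, 0.0828874 ]), np.float64(0.996378289963276))
decFR (array([ 0.46549845, -0.0027389 ,  0.08665135]), np.float64(0.03135560856059068))
decBR (array([ 0.62734382, -0.01598322,  0.08601032]), np.float64(0.0693689593045872))
plunger (array([0.50315509, 0.11630654, 0.09812575]), np.float64(0.008875104202783708))
tray [ 0.56377388  0.10892486  0.08283841 -0.09279172] -5.316573967187026
[[-0.7, -1.3], [-0.3, -0.0], [-0.5, 1.0], [0.3, 2.7], [-0.6, 1.2], [-0.0, -2.3], [0.5, -0.2], [1.0, -0.5], [0.8, 0.3]]
```

```bash
cat > ov.py <<'E'
from h import *
def crop(im,n,x,y,w,h,k,rects):
    o=cv2.resize(im[y:y+h,x:x+w],None,fx=k,fy=k,interpolation=cv2.INTER_CUBIC)
    for pts,col in rects:
        uv=(proj(n,pts)-[x,y]+.5)*k-.5
        cv2.polylines(o,[np.round(uv*16).astype(int)],True,col,1,cv2.LINE_AA,4)
    return o
def box(p,a,b,z): return world(p,[[a,b,z],[a,-b,z],[-a,-b,z],[-a,b,z]])
E
python3 - <<'E'
from ov import *
p=[.5638,.1089,.084,-.0928]
R=[(box(p,.044,.095,0),(0,0,255)),(box(p,.0415,.0925,.024),(0,255,0)),(world(p,[[-.06,.018,.016],[-.06,-.018,.016],[-.06,0,.016]]),(255,0,255))]
s=cv2.imread("pics/side0.png");t=cv2.imread("pics/top0.png")
A=crop(s,"side",205,190,112,70,4.2,R);B=crop(t,"top",165,235,112,70,4.2,R)
cv2.imwrite("pics/m2.png",np.vstack([A,B]))
E
```

```text
(no output)
```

View pics/m2.png

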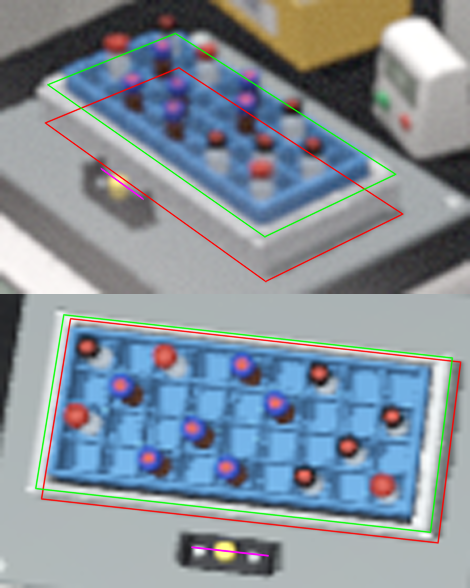

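Run:
```python
from ov import *
I={}
for n in("side","top"):
    I[n]=np.mean([arm.read_camera(n).astype(float) for _ in range(8)],0); np.save(f"{n}.npy",I[n])
p=[.5638,.1089,.084,-.0928]
B=box(p,.044,.095,.019)  # BL? order: (+,+),(+,-),(-,-),(-,+)
names=["back","right","front","left"]
for n in I:
    g=cv2.cvtColor(I[n].astype(np.float32),cv2.COLOR_RGB2GRAY)
    uv=proj(n,B); c=uv.mean(0)
    print(n)
    for i in range(4):
        a,b=uv[i],uv[(i+1)%4]; d=(b-a)/np.linalg.norm(b-a); nn=np.array([d[1],-d[0]]); 
        if nn@((a+b)/2-c)<0: nn=-nn
        f=np.linspace(.12,.88,60)[:,None,None]; o=np.arange(-7,9.1,.5)[None,:,None]
        q=a+(b-a)*f+nn*o
        pr=cv2.remap(g,q[...,0].astype(np.float32),q[...,1].astype(np.float32),cv2.INTER_LINEAR).mean(0)
        print(names[i],nn.round(2),pr.round().astype(int).tolist())
```

```text
side
back [ 0.54 -0.84] [118, 117, 113, 110, 108, 109, 111, 113, 115, 115, 114, 112, 110, 112, 119, 129, 139, 147, 153, 157, 160, 159, 151, 133, 106, 76, 51, 39, 36, 37, 40, 43, 49]
right [0.43 0.9 ] [100, 99, 105, 120, 143, 168, 184, 190, 190, 188, 186, 181, 172, 161, 153, 148, 146, 147, 148, 148, 147, 142, 135, 127, 120, 117, 120, 130, 144, 156, 164, 168, 169]
front [-0.58  0.82] [128, 120, 112, 107, 107, 117, 137, 163, 186, 201, 208, 209, 207, 200, 188, 174, 162, 155, 152, 153, 153, 153, 153, 153, 155, 156, 157, 156, 155, 152, 150, 148, 147]
left [-0.37 -0.93] [110, 110, 113, 116, 118, 120, 120, 119, 118, 118, 118, 120, 121, 122, 123, 125, 128, 129, 127, 120, 106, 87, 70, 59, 53, 50, 48, 46, 44, 42, 41, 41, 40]
top
back [ 0.11 -0.99] [127, 123, 114, 103, 109, 133, 150, 150, 154, 179, 213, 230, 222, 199, 182, 177, 177, 177, 177, 177, 177, 177, 177, 177, 177, 177, 177, 177, 177, 177, 177, 177, 177]
right [0.99 0.12] [133, 124, 139, 177, 210, 229, 238, 234, 223, 206, 183, 161, 144, 130, 120, 120, 127, 143, 159, 171, 177, 179, 179, 179, 179, 179, 179, 179, 179, 180, 179, 176, 169]
front [-0.11  0.99] [135, 139, 147, 139, 115, 92, 75, 85, 138, 195, 217, 214, 204, 192, 174, 166, 171, 178, 180, 181, 181, 181, 180, 173, 160, 151, 149, 151, 154, 157, 161, 164, 165]
left [-0.99 -0.16] [107, 101, 94, 90, 96, 115, 136, 154, 172, 190, 207, 220, 228, 230, 226, 217, 205, 193, 184, 180, 179, 179, 179, 179, 179, 179, 179, 179, 179, 179, 175, 163, 141]
```

```bash
cat > m3.py <<'E'
from ov import *
I={n:cv2.cvtColor(np.load(n+".npy").astype(np.float32),cv2.COLOR_RGB2GRAY) for n in("side","top")}
p0=np.array([.5638,.1089,.084,-.0928])
# view, edge idx, search window in o, level, inset, z
E=[("top",0,(-1.5,.6),200,0,.019),("top",3,(-.5,3),205,0,.019),("top",1,(-4,-.5),180,.00125,.0215),("top",1,(.2,3),150,0,0),
("top",2,(-2,.5),192,.00125,.0215),("side",1,(-3,0.5),168,.00125,.0215),("side",1,(5.5,8.2),143,0,0),("side",2,(-1.5,1.5),180,.00125,.0215)]
obs=[]
for n,i,(lo,hi),lev,ins,z in E:
    uv=proj(n,box(p0,.044,.095,.019)); c=uv.mean(0); a,b=uv[i],uv[(i+1)%4]; d=(b-a)/np.linalg.norm(b-a); nn=np.array([d[1],-d[0]])
    if nn@((a+b)/2-c)<0: nn=-nn
    for f0,f1 in((.1,.35),(.35,.65),(.65,.9)):
        f=np.linspace(f0,f1,30)[:,None,None]; o=np.arange(lo,hi+.01,.1); q=a+(b-a)*f+nn*o[None,:,None]
        pr=cv2.remap(I[n],q[...,0].astype(np.float32),q[...,1].astype(np.float32),cv2.INTER_LINEAR).mean(0)
        k=np.where((pr[:-1]-lev)*(pr[1:]-lev)<=0)[0]
        if len(k): obs.append((n,i,a+(b-a)*(f0+f1)/2+nn*o[k[0]],ins,z,o[k[0]]))
pl=[("top",np.array([218.3,296.])),("side",np.array([232.9,234.3]))]
def r(p):
    out=[]
    for n,i,q,ins,z,_ in obs:
        uv=proj(n,box(p,.044-ins,.095-ins,z)); a,b=uv[i],uv[(i+1)%4]; d=(b-a)/np.linalg.norm(b-a); out.append(d[0]*(q-a)[1]-d[1]*(q-a)[0])
    for n,q in pl: out+=list(.7*(proj(n,world(p,[[-.06,0,.0155]]))[0]-q))
    return np.array(out)
s=least_squares(r,p0,loss="soft_l1",f_scale=.5); print(s.x,np.degrees(s.x[3])); 
for o,e in zip(obs,r(s.x)): print(o[0],o[1],o[4],round(o[5],2),round(e,2))
print(r(s.x)[len(obs):].round(2))
E
python3 m3.py
```

```text
[ 0.56351339  0.11121487  0.08095851 -0.09621593] -5.512766769529189
top 0 0.019 -0.5 0.09
top 0 0.019 -0.5 -0.0
top 0 0.019 -0.7 0.11
top 3 0.019 1.0 -0.2
top 3 0.019 1.0 -0.24
top 3 0.019 0.9 -0.19
top 1 0.0215 -2.0 0.29
top 1 0.0215 -1.9 0.14
top 1 0.0215 -2.0 0.19
top 1 0 1.7 -2.03
top 1 0 1.9 -2.28
top 1 0 1.4 -1.82
top 2 0.0215 -0.5 0.24
top 2 0.0215 -0.6 0.24
top 2 0.0215 -0.7 0.25
side 1 0.0215 -1.1 0.2
side 1 0.0215 -0.6 -0.33
side 1 0.0215 -1.0 0.03
side 1 0 6.9 0.2
side 1 0 7.0 0.16
side 1 0 6.9 0.32
side 2 0.0215 0.3 -0.34
side 2 0.0215 0.2 -0.3
side 2 0.0215 0.1 -0.26
[-0.03  0.05 -0.08 -0.06]
```

```bash
cat > go.py <<'E'
from h import *
# required remaining move of tool to reach (x,y,z) and tool-y yaw angle
def rem(x,y,z,yaw,quiet=0):
    s=arm.state(); R=s["ee_rot"]; d=np.array([x,y,z])-s["position"]
    cur=np.degrees(np.arctan2(R[1,1],R[0,1])); t=cur-yaw; t=(t+90)%180-90
    print("clk",s["clock"],"pos",s["position"].round(4),"yaw",cur.round(2),"tool d",(R.T@d).round(4),"turn",t.round(2),"F",s["contact_force"].round(1),"tilt",R[:2,2].round(4),"q6",s["q"][5].round(1),"op",s["opening"])
E
echo ok
```

```text
ok
```

Call:
apply_moves([
  [[-0.038,-0.0385,0,0],[-0.038,-0.0385,0,0],[-0.038,-0.0385,0,0],[-0.038,-0.0385,0,0],[-0.038,-0.0385,0,0]],
], jaw=1)

```text
clock: 1.52
position: [0.2819, 0.2581, 0.4049]
ee_rot: [[-0.953, 0.301, 0.001], [0.301, 0.953, 0.0], [-0.001, 0.001, -1.0]]
contact_force: [1.4, -0.2, -0.0]
opening: 0.085
grasp_force: 0.0
```

Call:
apply_moves([
  [[-0.038,-0.0385,0,0],[-0.038,-0.0385,0,0],[-0.038,-0.0385,0,0],[-0.038,-0.0385,0,0],[-0.038,-0.0385,0,0]],
])

```text
clock: 2.15
position: [0.405, 0.0169, 0.405]
ee_rot: [[-0.953, 0.302, 0.001], [0.302, 0.953, 0.0], [-0.001, 0.001, -1.0]]
contact_force: [-0.0, -0.4, 0.5]
opening: 0.0853
grasp_force: 0.0
```

Call:
apply_moves([
  [[-0.038,-0.0385,0,0],[-0.038,-0.0385,0,0],[-0.038,-0.0385,0,0],[-0.038,-0.0385,0,0],[-0.038,-0.0385,0,0]],
])

```text
clock: 2.78
position: [0.5281, -0.224, 0.4048]
ee_rot: [[-0.953, 0.302, 0.001], [0.302, 0.953, -0.0], [-0.001, 0.0, -1.0]]
contact_force: [1.7, -0.3, 0.5]
opening: 0.0854
grasp_force: 0.0
```

```bash
python3 -c "
from go import *
rem(.5274,-.2231,.238,65.8)"
```

```text
clk 2.775 pos [ 0.5281 -0.224   0.4048] yaw 72.4 tool d [0.001  0.0006 0.1668] turn 6.6 F [ 1.7 -0.3  0.5] tilt [ 0.0006 -0.    ] q6 -12.1 op 0.08541282423679854
```

Call:
apply_moves([
  [[0.001,0.0006,0.03,6.6],[0,0,0.04,0],[0,0,0.04,0],[0,0,0.036,0],[0,0,0.02,0]],
])

```text
clock: 3.4
position: [0.5259, -0.2209, 0.2358]
ee_rot: [[-0.912, 0.41, -0.004], [0.41, 0.912, 0.002], [0.004, 0.0, -1.0]]
contact_force: [0.8, 0.1, 0.1]
opening: 0.0855
grasp_force: 0.0
```

Call:
apply_moves([
  [[0,0,0,0],[0,0,0,0],[0,0,0,0],[0,0,0,0],[0,0,0,0]],
], jaw=0, force=50)

```text
clock: 4.03
position: [0.5275, -0.2213, 0.2403]
ee_rot: [[-0.912, 0.409, 0.003], [0.409, 0.912, -0.001], [-0.003, 0.001, -1.0]]
contact_force: [0.6, 2.5, 4.2]
opening: 0.017
grasp_force: 54.5
```

```bash
python3 -c "
from go import *
rem(.5274,-.2231,.238,65.8)"
```

```text
clk 4.025 pos [ 0.5275 -0.2213  0.2403] yaw 65.84 tool d [-0.0006 -0.0017  0.0023] turn 0.04 F [0.6 2.5 4.2] tilt [ 0.003  -0.0005] q6 -5.3 op 0.016953940821599664
```

Call:
apply_moves([
  [[0,0,-0.015,0],[0,0,-0.035,0],[0,0,-0.045,0],[0,0,-0.045,0],[0,0,-0.035,0]],
])

```text
clock: 4.65
position: [0.5264, -0.2214, 0.416]
ee_rot: [[-0.912, 0.41, 0.0], [0.41, 0.912, -0.001], [-0.001, -0.001, -1.0]]
contact_force: [1.6, 0.3, -2.9]
opening: 0.0172
grasp_force: 53.6
```

Call:
apply_moves([
  [[0.006,0.019,0,0],[0.011,0.034,0,0],[0.011,0.034,0,0],[0.011,0.034,0,0],[0.011,0.034,0,0]],
])

```text
clock: 5.28
position: [0.544, -0.0571, 0.4109]
ee_rot: [[-0.913, 0.409, -0.005], [0.409, 0.913, 0.001], [0.005, -0.001, -1.0]]
contact_force: [-0.2, 0.6, -2.4]
opening: 0.0165
grasp_force: 53.6
```

Call:
apply_moves([
  [[0.011,0.034,0,0],[0.011,0.034,0,0],[0.011,0.034,0,0],[0.011,0.034,0,0],[0.009,0.027,0,0]],
])

```text
clock: 5.9
position: [0.562, 0.1134, 0.4108]
ee_rot: [[-0.913, 0.408, -0.005], [0.408, 0.913, 0.0], [0.005, -0.002, -1.0]]
contact_force: [0.1, -0.2, -2.8]
opening: 0.0169
grasp_force: 53.6
```

Call:
apply_moves([
  [[0,0,0,5],[0,0,0,7.5],[0,0,0,7.5],[0,0,0,7.5],[0,0,0,7.5]],
])

```text
clock: 6.52
position: [0.5621, 0.112, 0.4107]
ee_rot: [[-0.509, 0.861, -0.005], [0.861, 0.509, -0.0], [0.003, -0.005, -1.0]]
contact_force: [0.7, 0.9, -2.6]
opening: 0.0173
grasp_force: 53.6
```

Call:
apply_moves([
  [[0,0,0,7.5],[0,0,0,7.5],[0,0,0,7.5],[0,0,0,7.5],[0,0,0,6.3]],
])

```text
clock: 7.15
position: [0.562, 0.112, 0.4107]
ee_rot: [[0.098, 0.995, -0.005], [0.995, -0.098, -0.0], [-0.001, -0.005, -1.0]]
contact_force: [-0.5, -0.5, -3.4]
opening: 0.0171
grasp_force: 53.6
```

```bash
python3 -c "
from go import *
rem(.5635,.111,.41,-5.5)
for n in('side','top'): cv2.imwrite(f'pics/{n}1.png',arm.read_camera(n)[:,:,::-1])
s=cv2.imread('pics/side1.png');t=cv2.imread('pics/top1.png')
c=lambda im,x,y:cv2.resize(im[y:y+150,x:x+200],(800,600),interpolation=cv2.INTER_CUBIC)
cv2.imwrite('pics/s1z.png',c(s,160,120))
cv2.imwrite('pics/t1z.png',c(t,130,195))
"
```

```text
clk 7.15 pos [0.562  0.112  0.4107] yaw -5.65 tool d [-0.0008  0.0015  0.0007] turn -0.15 F [-0.5 -0.5 -3.4] tilt [-0.0055 -0.0001] q6 100.2 op 0.017082029982131063
```

View pics/s1z.png

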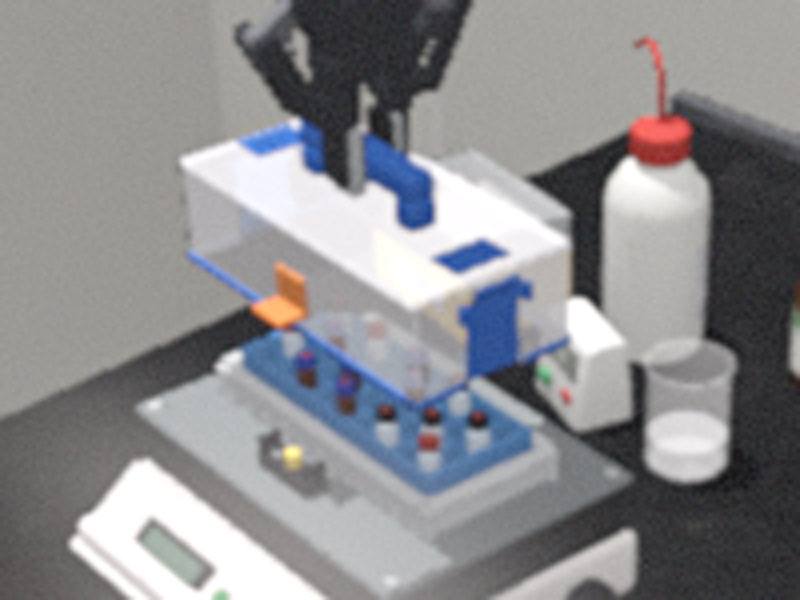

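View pics/t1z.png

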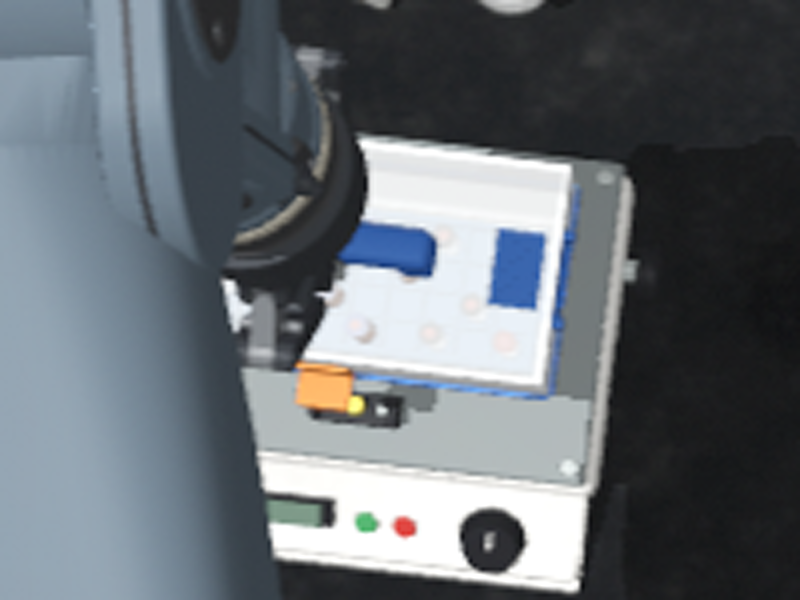

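```bash
cat > m4.py <<'E'
from h import *
S=lambda x,y:np.array([x/4+160,y/4+120]); T=lambda x,y:np.array([x/4+130,y/4+195])
a,b,z=.049,.1,.059
obs=[("side",[-a,b,z],S(182,161)),("side",[-a,-b,z],S(410,305)),("side",[a,-b,z],S(570,241)),("side",[-a,-b,0],S(418,403)),("side",[-a,b,0],S(190,254)),("side",[a,-b,0],S(570,342)),
("side",[0,-.083,.061],S(472,256)),("top",[a,-b,z],T(572,168)),("top",[-a,-b,z],T(549,386)),("top",[0,-.083,.061],T(518,269)),("top",[-.067,-.012,.014],T(350,409)),("top",[-.067,.012,.014],T(297,403))]
def W(p,P):
    P=np.array(P)-[0,0,.082]; c,s=np.cos(p[4]),np.sin(p[4]); P=P@np.array([[1,0,0],[0,c,s],[0,-s,c]])
    return world(p[:4],[P])
r=lambda p:np.concatenate([proj(n,W(p,P))[0]-uv for n,P,uv in obs])
s=least_squares(r,[.56,.11,.25,-.1,0],loss="soft_l1"); p=s.x
print("handle pt",p[:3].round(4),"yaw",np.degrees(p[3]),"tiltx",np.degrees(p[4])); print(r(p).reshape(-1,2).round(1).tolist())
t=arm.state()
print("bottom ctr",W(p,[0,0,0]).round(4),"tcp",t["position"])
E
python3 m4.py
```

```text
handle pt [0.5616 0.1092 0.2535] yaw -6.142732417943347 tiltx 0.0026823154256094884
[[-0.6, -1.1], [0.2, -0.3], [0.3, -0.2], [-0.6, 1.9], [0.3, 0.7], [0.2, 0.4], [-0.3, -0.4], [0.6, -0.9], [-1.5, -0.1], [0.5, -0.2], [-0.0, 0.3], [0.0, 0.2]]
bottom ctr [[0.5616 0.1092 0.1715]] tcp [0.56215083 0.11185402 0.4109944 ]
```

Call:
apply_moves([
  [[0.0013,0.0019,0,-0.25],[0,0,0.015,0],[0,0,0.02,0],[0,0,0.015,0],[0,0,0.007,0]],
])

```text
clock: 7.88
position: [0.5646, 0.112, 0.3545]
ee_rot: [[0.091, 0.996, -0.003], [0.996, -0.091, -0.0], [-0.0, -0.003, -1.0]]
contact_force: [0.1, -0.6, -2.6]
opening: 0.0167
grasp_force: 53.5
```

```bash
python3 -c "
from go import *
rem(.564,.113,.335,-5.4)
for n in('side','top'): cv2.imwrite(f'pics/{n}2.png',arm.read_camera(n)[:,:,::-1])
s=cv2.imread('pics/side2.png');t=cv2.imread('pics/top2.png')
c=lambda im,x,y:cv2.resize(im[y:y+100,x:x+133],(798,600),interpolation=cv2.INTER_CUBIC)
cv2.imwrite('pics/s2z.png',c(s,195,150))
"
```

```text
clk 7.875 pos [0.5646 0.112  0.3545] yaw -5.22 tool d [ 0.0009 -0.0006  0.0195] turn 0.18 F [ 0.1 -0.6 -2.6] tilt [-0.0031 -0.0002] q6 99.8 op 0.016659578014415248
```

View pics/s2z.png

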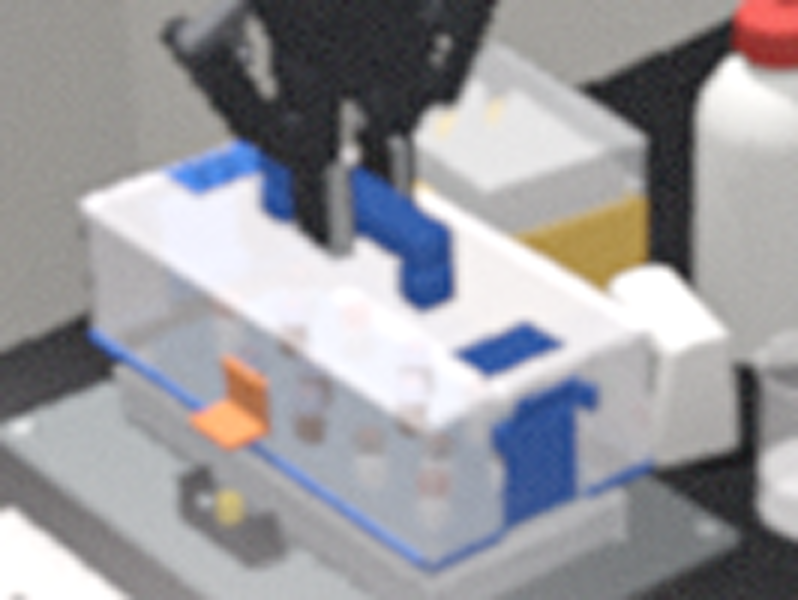

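Run:
```python
from h import *
S=lambda x,y:np.array([x/6+195,y/6+150])
a,b,z=.049,.1,.059
obs=[("side",P,S(*q)) for P,q in [([-a,b,z],(82,205)),([-a,-b,z],(432,437)),([a,-b,z],(655,340)),([-a,b,0],(92,335)),([-a,-b,0],(432,568)),([a,-b,0],(652,465)),([0,-.083,.061],(510,350)),([-.067,.012,.0135],(192,418)),([-.067,-.012,.0135],(236,447))]]
for zz,fr in((.1142,(1,1,0,1)),(.1142,(1,1,1,1))):
    p,r=fit(obs,[.5635,.111,zz,-.095],fr); print(p.round(4),np.degrees(p[3]).round(2),r.round(1).tolist())
print(proj("side",world([.5635,.1112,.081,-.0962],[[-.06,0,.0155]])),S(230,507), "side plunger then vs now")
```

```text
[ 0.5659  0.1102  0.1142 -0.0896] -5.13 [[-0.1, -1.1], [-0.8, -2.1], [0.0, -2.9], [0.8, 0.8], [0.3, 1.0], [0.4, 0.5], [0.2, -0.5], [-0.1, 0.7], [-0.7, 0.6]]
[ 0.572   0.1175  0.1081 -0.0842] -4.82 [[0.1, -0.6], [-0.7, -2.1], [-0.4, -2.8], [1.0, 1.1], [0.4, 0.7], [-0.0, 0.3], [0.1, -0.4], [0.2, 0.9], [-0.4, 0.7]]
[[232.78129929 234.20570338]] [233.33333333 234.5       ] side plunger then vs now
```

Call:
apply_moves([
  [[0.001,-0.001,0.003,0.3],[0,0,0.005,0],[0,0,0.005,0],[0,0,0.005,0],[0,0,0.002,0]],
])

```text
clock: 8.6
position: [0.5641, 0.113, 0.3362]
ee_rot: [[0.096, 0.995, -0.001], [0.995, -0.096, -0.0], [-0.001, -0.001, -1.0]]
contact_force: [-1.0, 0.4, -2.8]
opening: 0.0171
grasp_force: 53.7
```

Call:
apply_moves([
  [[0,0,0.002,0],[0,0,0.002,0],[0,0,0.002,0],[0,0,0.002,0],[0,0,0,0]],
])

```text
clock: 9.22
position: [0.5642, 0.113, 0.3288]
ee_rot: [[0.096, 0.995, 0.0], [0.995, -0.096, -0.001], [-0.001, 0.0, -1.0]]
contact_force: [0.1, -1.2, 0.1]
opening: 0.017
grasp_force: 53.9
```

Call:
apply_moves([
  [[0,0,0.001,0],[0,0,0,0],[0,0,0,0],[0,0,0,0],[0,0,0,0]],
], jaw=0.6)

```text
clock: 9.85
position: [0.5642, 0.1132, 0.3278]
ee_rot: [[0.096, 0.995, 0.0], [0.995, -0.096, 0.0], [0.0, 0.0, -1.0]]
contact_force: [-0.5, 0.3, 0.5]
opening: 0.0511
grasp_force: 0.0
```

Call:
apply_moves([
  [[0,0,-0.02,0],[0,0,-0.04,0],[0,0,-0.05,0],[0,0,-0.05,0],[0,0,0,0]],
])

```text
clock: 10.48
position: [0.5643, 0.1132, 0.4937]
ee_rot: [[0.096, 0.995, 0.011], [0.995, -0.096, 0.001], [0.002, 0.01, -1.0]]
contact_force: [0.1, 0.7, 0.1]
opening: 0.0512
grasp_force: 0.0
```

```bash
python3 -c "
from go import *
rem(.564,.113,.335,-5.4)
for n in('side','top'): cv2.imwrite(f'pics/{n}3.png',arm.read_camera(n)[:,:,::-1])
s=cv2.imread('pics/side3.png');t=cv2.imread('pics/top3.png')
c=lambda im,x,y:cv2.resize(im[y:y+75,x:x+133],(532,300),interpolation=cv2.INTER_CUBIC)
cv2.imwrite('pics/m3.png',np.vstack([c(s,195,180),c(t,155,225)]))
"
```

```text
clk 10.475 pos [0.5643 0.1132 0.4937] yaw -5.53 tool d [-0.0005 -0.0019  0.1587] turn -0.13 F [0.1 0.7 0.1] tilt [0.0106 0.001 ] q6 100.2 op 0.051234533026815104
```

View pics/m3.png

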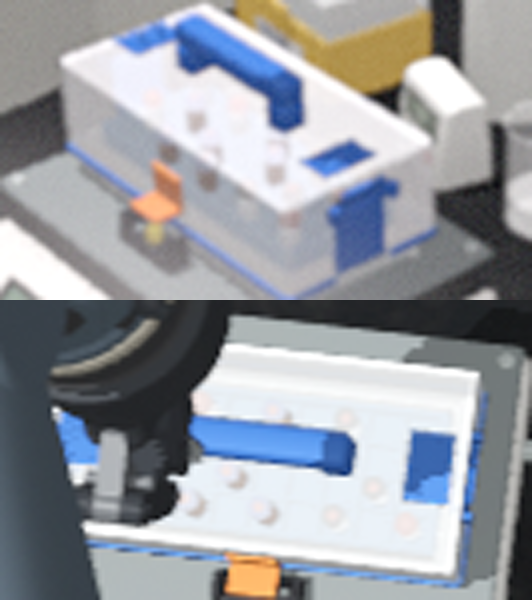

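Call:
apply_moves([
  [[-0.043,-0.0005,0,0],[-0.042,0,0,0],[0,0,0.045,0],[0,0,0.045,0],[0,0,0.04,0]],
], jaw=0)

```text
clock: 11.2
position: [0.5544, 0.0284, 0.3533]
ee_rot: [[0.097, 0.995, -0.005], [0.995, -0.097, 0.0], [-0.0, -0.005, -1.0]]
contact_force: [-0.3, 0.6, 0.6]
opening: -0.0001
grasp_force: 0.0
```

Call:
apply_moves([
  [[0,0,0.01,0],[0,0,0.01,0],[0,0,0.008,0],[0,0,0.005,0],[0,0,0.005,0]],
])

```text
clock: 11.82
position: [0.5559, 0.0286, 0.3206]
ee_rot: [[0.096, 0.995, 0.002], [0.995, -0.096, -0.0], [-0.0, 0.002, -1.0]]
contact_force: [0.3, -0.6, 0.5]
opening: 0.0001
grasp_force: 0.0
```

```bash
python3 -c "
from go import *
rem(.5555,.0284,.32,-5.5)"
```

```text
clk 11.825 pos [0.5559 0.0286 0.3206] yaw -5.53 tool d [-0.0002 -0.0004  0.0006] turn -0.03 F [ 0.3 -0.6  0.5] tilt [ 0.0022 -0.0003] q6 91.6 op 8.537030861796428e-05
```

Call:
apply_moves([
  [[0,0,0.003,0],[0,0,0.003,0],[0,0,0.003,0],[0,0,0.003,0],[0,0,0.003,0]],
])

```text
clock: 12.45
position: [0.5558, 0.0284, 0.3055]
ee_rot: [[0.096, 0.995, 0.002], [0.995, -0.096, -0.001], [-0.001, 0.002, -1.0]]
contact_force: [0.7, -1.9, 10.5]
opening: -0.0002
grasp_force: 5.7
```

Call:
apply_moves([
  [[0,0,0.003,0],[0,0,0.003,0],[0,0,0.002,0],[0,0,0.002,0],[0,0,0.002,0]],
])

```text
clock: 13.08
position: [0.5559, 0.0281, 0.2939]
ee_rot: [[0.097, 0.995, 0.002], [0.995, -0.097, -0.001], [-0.001, 0.003, -1.0]]
contact_force: [0.2, -1.6, 5.7]
opening: -0.0
grasp_force: 3.6
```

Call:
apply_moves([
  [[0,0,0.002,0],[0,0,0.002,0],[0,0,0.002,0],[0,0,0.002,0],[0,0,0.001,0]],
])

```text
clock: 13.7
position: [0.5556, 0.028, 0.293]
ee_rot: [[0.097, 0.995, 0.008], [0.995, -0.097, -0.003], [-0.002, 0.008, -1.0]]
contact_force: [-11.5, -2.8, 35.5]
opening: -0.0001
grasp_force: 18.0
```

Call:
apply_moves([
  [[0,0,-0.01,0],[0,0,-0.02,0],[0,0,-0.03,0],[0,0,-0.03,0],[0,0,-0.02,0]],
])

```text
clock: 14.32
position: [0.5553, 0.0288, 0.3938]
ee_rot: [[0.096, 0.995, -0.001], [0.995, -0.096, 0.001], [0.001, -0.002, -1.0]]
contact_force: [-0.2, -1.1, 0.0]
opening: 0.0002
grasp_force: 0.0
```

Call:
apply_moves([
  [[0.033,0,0,0],[0.034,0,0,0],[0.034,0,0,0],[0.034,0,0,0],[0.031,0,0,0]],
])

```text
clock: 14.95
position: [0.5711, 0.1952, 0.3918]
ee_rot: [[0.096, 0.995, -0.004], [0.995, -0.096, -0.0], [-0.0, -0.004, -1.0]]
contact_force: [0.2, 0.3, -0.8]
opening: -0.0
grasp_force: 0.0
```

```bash
python3 -c "
from go import *
rem(.5715,.1936,.335,-5.5)
for n in('side','top'): cv2.imwrite(f'pics/{n}4.png',arm.read_camera(n)[:,:,::-1])
s=cv2.imread('pics/side4.png');t=cv2.imread('pics/top4.png')
c=lambda im,x,y:cv2.resize(im[y:y+75,x:x+133],(532,300),interpolation=cv2.INTER_CUBIC)
cv2.imwrite('pics/m4.png',np.vstack([c(s,195,180),c(t,155,225)]))
"
```

```text
clk 14.95 pos [0.5711 0.1952 0.3918] yaw -5.5 tool d [-0.0015  0.0008  0.0568] turn -0.0 F [ 0.2  0.3 -0.8] tilt [-0.0037 -0.0001] q6 108.0 op -1.4037803781284459e-05
```

View pics/m4.png

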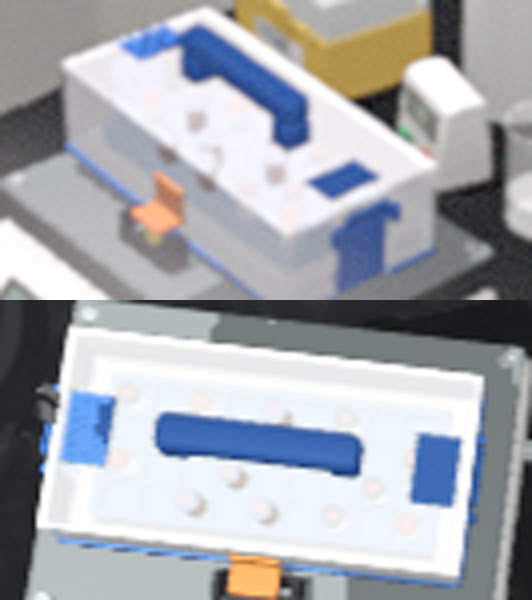

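Call:
apply_moves([
  [[-0.0015,0.0008,0.02,0],[0,0,0.02,0],[0,0,0.015,0],[0,0,0.008,0],[0,0,0.004,0]],
])

```text
clock: 15.68
position: [0.572, 0.192, 0.3262]
ee_rot: [[0.097, 0.995, -0.001], [0.995, -0.097, -0.0], [-0.0, -0.001, -1.0]]
contact_force: [0.4, -0.9, 0.5]
opening: 0.0001
grasp_force: 0.0
```

Call:
apply_moves([
  [[0,0,0.003,0],[0,0,0.003,0],[0,0,0.003,0],[0,0,0.003,0],[0,0,0.003,0]],
])

```text
clock: 16.3
position: [0.5723, 0.1924, 0.3121]
ee_rot: [[0.096, 0.995, 0.001], [0.995, -0.096, 0.0], [0.0, 0.001, -1.0]]
contact_force: [-0.5, -0.9, 2.2]
opening: -0.0
grasp_force: 1.1
```

Call:
apply_moves([
  [[0,0,0.002,0],[0,0,0.002,0],[0,0,0.002,0],[0,0,0.002,0],[0,0,0.002,0]],
])

```text
clock: 16.92
position: [0.5723, 0.1925, 0.3024]
ee_rot: [[0.096, 0.995, 0.001], [0.995, -0.096, 0.001], [0.001, 0.001, -1.0]]
contact_force: [-1.1, 2.0, 7.5]
opening: 0.0002
grasp_force: 3.8
```

Call:
apply_moves([
  [[0,0,0.002,0],[0,0,0.002,0],[0,0,0.001,0],[0,0,0.001,0],[0,0,0.001,0]],
])

```text
clock: 17.55
position: [0.5723, 0.1927, 0.2948]
ee_rot: [[0.096, 0.995, 0.001], [0.995, -0.096, 0.001], [0.001, 0.001, -1.0]]
contact_force: [1.4, 2.6, 4.8]
opening: -0.0002
grasp_force: 2.0
```

Call:
apply_moves([
  [[0,0,0.001,0],[0,0,0.001,0],[0,0,0.001,0],[0,0,0.001,0],[0,0,0,0]],
])

```text
clock: 18.18
position: [0.5722, 0.1925, 0.2928]
ee_rot: [[0.096, 0.995, 0.002], [0.995, -0.096, 0.001], [0.001, 0.002, -1.0]]
contact_force: [-1.7, 2.9, 10.3]
opening: -0.0001
grasp_force: 5.2
```

Call:
apply_moves([
  [[0,0,0.001,0],[0,0,0.001,0],[0,0,0.001,0],[0,0,0.001,0],[0,0,0,0]],
])

```text
clock: 18.8
position: [0.5719, 0.1926, 0.2925]
ee_rot: [[0.096, 0.995, 0.004], [0.995, -0.096, 0.002], [0.002, 0.004, -1.0]]
contact_force: [-4.8, 1.0, 22.1]
opening: -0.0
grasp_force: 10.8
```

Call:
apply_moves([
  [[0,0,-0.01,0],[0,0,-0.02,0],[0,0,-0.03,0],[0,0,-0.03,0],[0,0,-0.02,0]],
])

```text
clock: 19.42
position: [0.5718, 0.1914, 0.3961]
ee_rot: [[0.097, 0.995, -0.003], [0.995, -0.097, -0.003], [-0.004, -0.003, -1.0]]
contact_force: [-0.2, -0.3, 0.0]
opening: 0.0001
grasp_force: 0.0
```

Call:
apply_moves([
  [[-0.033,0,0,0],[-0.034,0,0,0],[-0.034,0,0,0],[-0.034,0,0,0],[-0.031,0,0,0]],
])

```text
clock: 20.05
position: [0.5552, 0.0252, 0.3943]
ee_rot: [[0.097, 0.995, -0.006], [0.995, -0.097, -0.002], [-0.003, -0.006, -1.0]]
contact_force: [0.5, -0.3, -0.0]
opening: -0.0001
grasp_force: 0.0
```

```bash
python3 -c "
from go import *
rem(.5555,.0284,.33,-5.5)
"
```

```text
clk 20.05 pos [0.5552 0.0252 0.3943] yaw -5.59 tool d [0.0034 0.0004 0.0643] turn -0.09 F [ 0.5 -0.3 -0. ] tilt [-0.0061 -0.0021] q6 91.3 op -7.63100899534204e-05
```

Call:
apply_moves([
  [[0.0034,0.0004,0.025,0],[0,0,0.025,0],[0,0,0.015,0],[0,0,0.01,0],[0,0,0.005,0]],
])

```text
clock: 20.68
position: [0.5567, 0.0303, 0.316]
ee_rot: [[0.096, 0.995, -0.001], [0.995, -0.096, -0.0], [-0.001, -0.001, -1.0]]
contact_force: [-0.1, -0.5, 0.7]
opening: 0.0002
grasp_force: 0.0
```

Call:
apply_moves([
  [[0,0,0.004,0],[0,0,0.004,0],[0,0,0.004,0],[0,0,0.004,0],[0,0,0.003,0]],
])

```text
clock: 21.3
position: [0.5571, 0.0303, 0.2982]
ee_rot: [[0.096, 0.995, 0.002], [0.995, -0.096, -0.0], [0.0, 0.002, -1.0]]
contact_force: [-0.5, -0.5, 3.4]
opening: 0.0001
grasp_force: 1.6
```

Call:
apply_moves([
  [[0,0,0.002,0],[0,0,0.002,0],[0,0,0.001,0],[0,0,0.001,0],[0,0,0.001,0]],
])

```text
clock: 21.92
position: [0.5571, 0.0303, 0.2927]
ee_rot: [[0.096, 0.995, 0.002], [0.995, -0.096, -0.0], [-0.0, 0.002, -1.0]]
contact_force: [-1.3, -0.5, 11.9]
opening: -0.0002
grasp_force: 6.1
```

Call:
apply_moves([
  [[0,0,0.001,0],[0,0,0.001,0],[0,0,0.001,0],[0,0,0.001,0],[0,0,0,0]],
])

```text
clock: 22.55
position: [0.5568, 0.0303, 0.2925]
ee_rot: [[0.096, 0.995, 0.005], [0.995, -0.096, -0.001], [-0.001, 0.005, -1.0]]
contact_force: [-5.9, -1.0, 22.1]
opening: -0.0001
grasp_force: 11.1
```

Call:
apply_moves([
  [[0,0,-0.01,0],[0,0,-0.03,0],[0,0,-0.04,0],[0,0,-0.04,0],[0,0,-0.03,0]],
])

```text
clock: 23.18
position: [0.5567, 0.0304, 0.4371]
ee_rot: [[0.096, 0.995, -0.002], [0.995, -0.096, 0.0], [0.0, -0.002, -1.0]]
contact_force: [1.0, -0.1, 0.9]
opening: -0.0001
grasp_force: 0.0
```

Call:
apply_moves([
  [[-0.01,-0.03,0,0],[-0.01,-0.045,0,0],[-0.01,-0.045,0,0],[-0.01,-0.045,0,0],[0,0,0,0]],
])

```text
clock: 23.8
position: [0.3863, 0.0066, 0.4357]
ee_rot: [[0.097, 0.995, -0.003], [0.995, -0.097, 0.0], [0.0, -0.003, -1.0]]
contact_force: [0.8, 0.9, 0.1]
opening: 0.0001
grasp_force: 0.0
```

```bash
python3 -c "
from go import *
rem(.5555,.0284,.33,-5.5)
for n in('side','top'): cv2.imwrite(f'pics/{n}5.png',arm.read_camera(n)[:,:,::-1])
s=cv2.imread('pics/side5.png');t=cv2.imread('pics/top5.png')
c=lambda im,x,y:cv2.resize(im[y:y+75,x:x+133],(532,300),interpolation=cv2.INTER_CUBIC)
cv2.imwrite('pics/m5.png',np.vstack([c(s,195,180),c(t,155,225)]))
"
```

```text
clk 23.8 pos [0.3863 0.0066 0.4357] yaw -5.57 tool d [0.0381 0.1666 0.1053] turn -0.07 F [0.8 0.9 0.1] tilt [-0.0027  0.0005] q6 86.6 op 5.96393827153525e-05
```

View pics/m5.png

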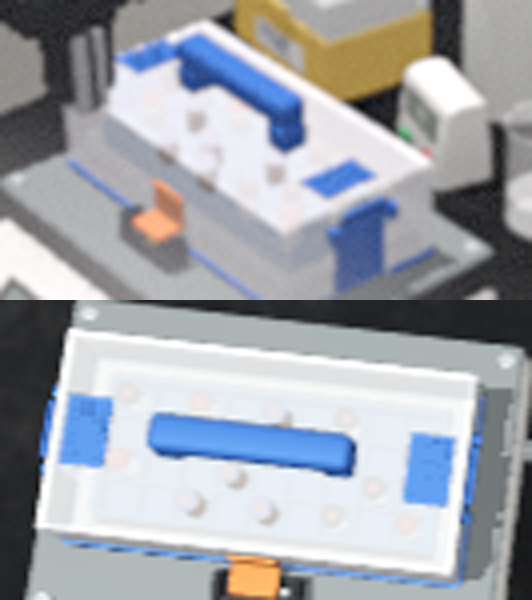

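```bash
python3 -c "
from h import *
S=lambda x,y:np.array([x/4+195,y/4+180]);T=lambda x,y:np.array([x/4+155,y/4+225])
L,_=tri(S(145,54),T(86,130));R,_=tri(S(340,178),T(430,170));print(L,R,(L+R)/2,(L-R)[2]/.166)
print(np.degrees(np.arctan2(-(L-R)[0],(L-R)[1])))"
```

```text
[0.5719482  0.19508067 0.13638646] [0.55710566 0.02871478 0.13551271] [0.56452693 0.11189773 0.13594958] 0.005263574966997703
-5.098214490867004
```

```bash
python3 -c "
from workcell import arm
print(arm.close_job())"
```

```text
the job is handed in; nothing more can be done
None
```

The job is handed in at about 24 s: the cover is on with its tongue in the interlock switch and both ends pressed to their stops, with the push peaking at about 37 N. In the last images it measured level to about 0.005 rad and within about 1.5 mm of the tray centre. I saw the clips catch only from the force drops and images, never read the plunger, and the hand-in gave no verdict.

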